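Put the spare belt pulley away and shut its case

TASK

Slide the red belt pulley across the bench through the doorway into the empty wide bay of the blue steel case, lying flat and far enough in to clear the door. Then push the case's door shut until it is home on its ball catch, and after that press the lid down until it too is home on its catch. Do not shove or knock over the oil bottle, the yellow parts bin or the steel angle plate standing round about.

Things in the scene. Friction and masses are not known exactly. Their poses are not given: they have to be found in the camera images.
- case: Blue steel case bolted to the bench, 190 mm deep (its x), 260 wide (y), 125 high, walls 5 mm, no floor. Origin: middle of its underside; x points from the doorway to the back, z up. The doorway is the whole front (x = -95 mm); the top is open while the lid is up. Door catch inside the y = -130 wall near the front, height 85 to 113, reaching to y = -98; lid catch on the facing wall.
- bay (a point): Middle of the empty wide bay on the bench inside the case, at x = 0, y = -41 mm of the case. The bay is clear from y = -125 to +42 mm; a partition 105 mm high (x from -60 to 90 mm of the case) parts it from a narrow bay filled with a wooden tap block.
- door (a joint): Angle of the blue door (rad): 0 shut, grows as the free edge swings out to -x of the case. Panel 256 wide, 10 thick, 4 to 119 mm above the bench, flat outside; a steel striker juts 36 mm from its inner face near the free edge at height 82 to 115. It stays where left; below 0.1 rad the catch resists with about 8 N, and past about 0.04 rad it snaps the door home.
- door_hinge (a point): Hinge axis (vertical) of the door at bench height, in the panel's mid-plane: x = -100, y = +130 mm of the case. Shut, the panel runs from here along -y of the case, outer face at x = -105 mm.
- door_edge (a point): Top corner of the door's outer face at its free edge, 119 mm above the bench, 256 mm from the hinge axis.
- lid (a joint): Angle of the blue lid (rad): 0 shut, grows as it opens upward, near 1.5 upright. Plate 200 (hinge to front edge) x 260 x 8 mm; shut, its top is 133 mm above the bench and its front lip laps over the shut door. A stiff hinge keeps it where left; below about 0.13 rad the catch resists with about 8 N at the front edge, and past about 0.06 rad it snaps the lid home.
- lid_hinge (a point): Middle of the lid's hinge axis (along y of the case) at x = +95 mm, 129 mm above the bench, at mid-thickness of the lid.
- lid_edge (a point): Middle of the lid's front edge on its outer (upper) face, 200 mm from the hinge axis.
- pulley: Red cast belt pulley lying flat on the bench: 110 mm diameter, rim 55 mm high, orange hub 36 mm diameter standing up to 70 mm, 0.5 to 0.9 kg. Origin: middle of its underside; z up along its axle.
- oil: White oil bottle with red cap and yellow label, 64 mm diameter, 160 high, standing loose; leave alone. Origin: middle of its underside.
- bin: Yellow open parts bin 90 x 90 x 50 mm with brass fittings, loose; leave alone. Origin: middle of its underside.
- angle_plate: Steel angle plate 70 (x) x 50 (y) x 50 mm high, loose; leave alone. Origin: middle of its underside.

How it is judged (in metres and radians):
On the way, in this order (a step that is already met when the one before it is completed fails the run):
1. the pulley lies flat in the wide bay, clear of the door, with the door still open (x of pulley in the frame of case between -0.034 and 0.05 m and y of pulley in the frame of case between -0.085 and 0.005 m and angle between pulley's own z axis and vertical below 0.15 rad and height (world z) of pulley below 0.01 m and value of joint door above 0.2 rad), for 0.2 s.
2. the door is home on its catch, with the lid still up (value of joint door below 0.02 rad and value of joint lid above 0.2 rad), for 0.2 s.
3. the lid is home on its catch (value of joint lid below 0.03 rad), for 0.2 s.
At the end, for the whole second after the job is handed in: The pulley lies flat and at rest on the bench inside the wide bay (its origin between x = -34 and +50 mm and y = -85 and +5 mm of the case), the door is within 0.02 rad and the lid within 0.03 rad of fully shut, both on their catches (x of pulley in the frame of case between -0.034 and 0.05 m and y of pulley in the frame of case between -0.085 and 0.005 m and angle between pulley's own z axis and vertical below 0.15 rad and height (world z) of pulley below 0.01 m and value of joint door below 0.02 rad and value of joint lid below 0.03 rad and linear speed of pulley below 0.02 m/s); the robot touches nothing.
It fails at once if the oil bottle is moved by more than 25 mm or tipped (distance of oil from where it was at the start of the episode above 0.025 m or angle between oil's own z axis and vertical above 0.4 rad).
It fails at once if the parts bin is moved by more than 25 mm or tipped (distance of bin from where it was at the start of the episode above 0.025 m or angle between bin's own z axis and vertical above 0.4 rad).
It fails at once if the angle plate is moved by more than 25 mm or tipped (distance of angle_plate from where it was at the start of the episode above 0.025 m or angle between angle_plate's own z axis and vertical above 0.4 rad).
It also fails if it takes over 69 s, if anything falls off the work surface, if the arm or the gripper's body presses on something with over 40 N, if the wrist force passes 120 N, or if a joint passes its speed limit or range.

ROBOT

A 6-joint arm with a two-finger parallel gripper is mounted at the origin on the work surface. World frame = base frame: x ahead of the robot, y to its left, z up, the work surface at z = 0. Lengths are in mm, angles in rad, forces in N, time in s.
With the tool pointing down it reaches from about 275 to 750 mm from the base axis. Payload 10.2 kg.
Tool frame: the origin (TCP) lies midway between the tips of the shut fingers; the grasp point (between the pads) lies 19 mm behind it; z points along the fingers, y is the line along which they close (so a half turn about z gives the same grasp; the last joint's range is limited). The gripper opens to 88 mm and grips with 3 to 60 N. Pads are 18 mm wide; open, the fingers measure 123 mm over their backs; the gripper's body (75 mm by 187 mm) begins 45 mm behind the grasp point.
Start: joints at [-1.349, 0.313, 1.498, -0, 1.331, -0.223], TCP at [225.884, -473.928, 203.22] pointing down, gripper open.
Joint ranges: [-2.94, 2.94], [-0.97, 2.17], [0.19, 2.56], [-1.23, 4.37], [0.02, 3.11], [-2.88, 2.88]. Speed limits (rad/s): [2.39, 2.39, 3.01, 3.14, 3.14, 3.14].

INTERFACE

Orientations are given as a 3x3 rotation matrix whose columns are the frame's x, y, z axes.
In Python, from workcell import readout, grab_frame, camera_model, sign_off, cut_out, spot_point gives the robot as it stands. The module is installed in compiled form; this text tells all that it offers.
- The arm moves only by the shell command python3 -m pendant 'ROWS' [FORCE]. ROWS is JSON, a list of rows, each an object of numbers: "tx", "ty", "tz": the shift along the tool's x, y, z as a fraction of full scale; "wx", "wy", "wz": the turn, a rotation vector about the tool's x, y, z as a fraction of full scale; "grip": the closure, from -1 (fully open) to 1 (shut). In form: [{"tx": .., "ty": .., "tz": .., "wx": .., "wy": .., "wz": .., "grip": ..}, ...]. A call has 1 to 12 rows; each row shifts and turns the commanded pose from where the row before left it, along the tool's axes as they then stand; what a row does not reach is not made up. Full scale, the value 1, is 0.025 m for a shift and 0.12 rad for a turn. A row lasts 1/12 s, in which the tool goes at most 41.7 mm and 7.16 degrees, less where a joint would pass 70% of its speed; a pose out of reach is approached as far as the arm can. A call with a number of a shift or a turn outside -1 to 1 is refused whole. A call with a gripper value outside its range is refused whole. The fingers move at their own pace and stop on an object; FORCE is the grip in N (left out, the last holds). Time passes only in rows, so rows that do not move let the fingers close. It gives the time, the measured TCP pose, the force, the opening and the grip force at its end, in the units of the state.
- readout.read_state(): the state, without advancing time (a new reading comes with each control period).
- grab_frame(name): name is "scene" or "top"; returns (picture, depth): 420x560x3 uint8, red, green, blue; 420x560 float32, mm along the optical axis (not along the pixel's ray), 0 where there is no reading.
- camera_model(name): a dict with "K" (3x3 intrinsics, pixels), "view" (4x4, takes a point from world to camera coordinates). Camera axes: x right, y down, z forward; pixel columns grow to the right and rows downward; lengths in mm; the calibration is good to about 2 mm. A picture is of the moment at which its call begins. camera_model takes no time and is no camera call.
- sign_off(): hands the job in; it is judged then, once.
Trained networks look in the newest picture that a camera, given by its name, has taken for a name from the list of things; names that differ only in an ending like _2 or _b are one class to them, and where a whole thing is asked for, a point or a joint stands for the part that bears it (a point fixed in the world has none). Each returns a list of dicts, best first, with "score" (0 to 1); they miss things now and then, are a little off and sometimes report something else, mostly with a low value. They report only what shows in the picture. A call takes as long as a camera call.
- cut_out(camera, thing): "mask" (420x560 bool, what is visible of it) and "position" ([column, row] in pixels, amid what is visible of it).
- spot_point(camera, thing): "position" ([column, row] in pixels: a listed point, or the origin of a listed thing).
The state is a dict: "clock": time; "joint_positions": joint angles; "joint_vel": joint speeds; "effort": joint torques, N m; "position": TCP position; "tool_rot": TCP orientation; "ft_force": force on the tool from outside, world axes, zero at the start; "moment": the same for the moment, N m; "grip_width": finger opening in mm; "grip_force": force on a finger pad.
Only numpy, scipy, OpenCV 4.12 (cv2) and the standard library are available. Lean on these libraries where they do the work, as an engineer would, in place of code of your own. Each camera call takes 0.05 s, during which the arm holds its last target. There are 200 camera calls.

## Working session

There is one attempt and no reset: what is moved stays moved. The work goes in short steps, Python scripts to look and compute and a shell command to move; the robot and the scene stay as the last step left them, time stands still between calls to the robot, and variables do not carry over. Pictures are saved under pics/ and viewed, at most 10 in all, crops included, and the job is handed in when it is done.

```bash
mkdir -p pics; cat > h.py <<'E'
import numpy as np, cv2
from workcell import readout, grab_frame, camera_model, sign_off, cut_out, spot_point
def px2w(cam,u,v,d):
    m=camera_model(cam);K=np.array(m["K"]);V=np.array(m["view"])
    p=np.linalg.inv(K)@np.array([u,v,1.])*d
    return (np.linalg.inv(V)@np.append(p,1))[:3]
def onz(cam,u,v,z):
    a=px2w(cam,u,v,100.);b=px2w(cam,u,v,1000.)
    return a+(b-a)*(z-a[2])/(b[2]-a[2])
def cloud(cam,dep):
    m=camera_model(cam);K=np.array(m["K"]);V=np.linalg.inv(np.array(m["view"]))
    v,u=np.mgrid[:420,:560]
    P=np.stack([(u-K[0,2])/K[0,0]*dep,(v-K[1,2])/K[1,1]*dep,dep,np.ones_like(dep)],-1)
    return (P@V.T)[...,:3]
E
cat > a.py <<'E'
from h import *
s=readout.read_state();print(s["clock"],np.round(s["position"],1),np.round(s["tool_rot"],3).tolist(),s["grip_width"])
ims=[]
for c in("scene","top"):
    im,d=grab_frame(c);ims.append(im);C=cloud(c,d)
    print(c,np.round(np.linalg.inv(np.array(camera_model(c)["view"]))[:3,3]))
    cv2.imwrite(f"pics/{c}0.png",im[...,::-1])
    for t in("pulley","case","door","lid","oil","bin","angle_plate"):
        r=cut_out(c,t)
        if r:
            k=r[0]["mask"]&(d>0);q=C[k]
            print(t,round(r[0]["score"],2),np.round(r[0]["position"]),"med",np.round(np.median(q,0)),"lo",np.round(np.percentile(q,2,0)),"hi",np.round(np.percentile(q,98,0)))
    for t in("bay","door_hinge","door_edge","lid_hinge","lid_edge","pulley","case"):
        z={"door_edge":119,"lid_hinge":129}.get(t,0)
        r=spot_point(c,t)
        if r:
            p=r[0]["position"];print(" pt",t,round(r[0]["score"],2),np.round(p),"z=%d"%z,np.round(onz(c,*p,z)))
E
python3 a.py
```

```text
0.0 [ 225.8 -473.6  202.7] [[0.903, 0.43, -0.0], [0.43, -0.903, 0.001], [0.0, -0.001, -1.0]] 88.39732543641294
scene [ 710. -354. 1233.]
pulley 0.96 [292. 196.] med [630.   7.  48.] lo [579. -39.   6.] hi [679.  63.  71.]
case 0.96 [276. 102.] med [519. 204.  86.] lo [ 392. -172.   -4.] hi [662. 280. 336.]
door 0.68 [224. 220.] med [ 497. -113.  111.] lo [ 449. -219.   16.] hi [552.  15. 122.]
lid 0.84 [275.  57.] med [508. 226. 259.] lo [390. 171. 133.] hi [625. 280. 337.]
oil 0.6 [363. 121.] med [721. 229. 101.] lo [691. 215.   4.] hi [750. 262. 161.]
bin 0.98 [228. 309.] med [ 570. -285.    8.] lo [ 521. -333.   -2.] hi [ 624. -235.   51.]
angle_plate 0.61 [353. 193.] med [757.  73.  13.] lo [728.  41.  -2.] hi [787. 114.  52.]
 pt bay 0.79 [292. 137.] z=0 [569. 168.   0.]
 pt door_hinge 0.87 [226. 176.] z=0 [447.  17.   0.]
 pt door_edge 0.89 [219. 270.] z=119 [ 532. -223.  119.]
 pt lid_hinge 0.83 [277.  73.] z=129 [499. 256. 129.]
 pt lid_edge 0.73 [277.  39.] z=0 [441. 424.   0.]
 pt pulley 0.7 [294. 201.] z=0 [627.  10.   0.]
 pt case 0.95 [278. 137.] z=0 [534. 157.   0.]
top
[... 223 characters left out ...]
 -101.  117.] lo [ 443. -211.   14.] hi [546.  13. 122.]
lid 0.58 [135. 231.] med [499. 216. 335.] lo [388. 167. 141.] hi [624. 274. 338.]
oil 0.98 [160. 146.] med [708. 237. 105.] lo [687. 216.   1.] hi [745. 275. 162.]
bin 0.95 [387. 212.] med [ 573. -288.   19.] lo [ 521. -335.   -1.] hi [ 621. -233.   52.]
angle_plate 0.65 [233. 136.] med [748.  79.  17.] lo [723.  45.   3.] hi [783. 113.  53.]
 pt bay 0.84 [193. 209.] z=0 [574. 172.   0.]
 pt door_hinge 0.89 [255. 265.] z=0 [447.  21.   0.]
 pt lid_hinge 0.83 [144. 235.] z=129 [501. 249. 129.]
 pt lid_edge 0.56 [127. 219.] z=0 [549. 327.   0.]
 pt pulley 0.42 [195. 211.] z=0 [570. 168.   0.]
 pt case 0.9 [197. 229.] z=0 [528. 161.   0.]
```

View pics/scene0.png

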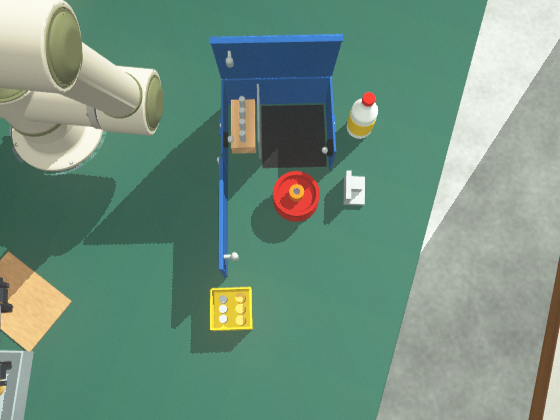

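View pics/top0.png

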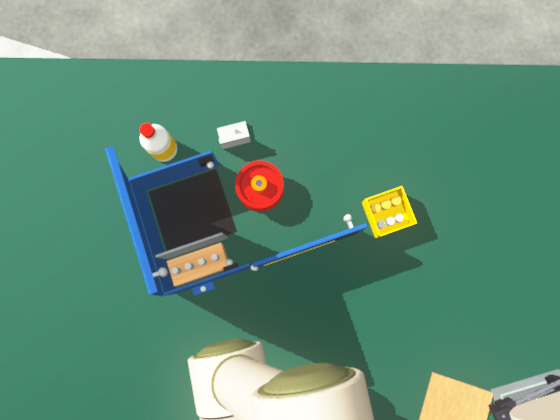

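The scene view shows the case opening toward the bottom (case +x ≈ world +y), with the lid upright at the back. The door is open about 90° on the left, with its free edge at (222,270). The pulley is at (296,195), and the bin, plate and oil are clear of the paths. Next I'll fit exact poses.

```bash
cat > b.py <<'E'
from h import *
from scipy.optimize import least_squares
W=[];D=[];H={};L=[]
for c in("scene","top"):
    im,d=grab_frame(c);C=cloud(c,d)[d>0];I=im[d>0].astype(int)
    blue=(I[:,2]>I[:,0]+50)&(I[:,2]>I[:,1]+25)
    W.append(C[blue&(abs(C[:,2]-124.5)<4)&(C[:,1]>35)])
    D.append(C[blue&(C[:,2]>114)&(C[:,2]<123)&(C[:,1]<0)])
    L.append(C[blue&(C[:,2]>150)])
    P=C[(np.hypot(C[:,0]-627,C[:,1]-11)<75)]
    h=P[(P[:,2]>64)];r=P[(P[:,2]>50)&(P[:,2]<59)]
    cc=least_squares(lambda q:np.hypot(r[:,0]-q[0],r[:,1]-q[1])-q[2],[627,11,50]).x
    print(c,"hub",np.round(h.mean(0),1),len(h),"rim",np.round(cc,1))
    rr=np.hypot(P[:,0]-cc[0],P[:,1]-cc[1])
    print([(a,round(float(np.median(P[(rr>=a)&(rr<a+4),2])))) for a in range(0,64,4) if ((rr>=a)&(rr<a+4)).any()])
def fit(A):
    def f(q):
        x=A[:,0]-q[0];y=A[:,1]-q[1];c,s=np.cos(q[2]),np.sin(q[2]);X=c*x+s*y;Y=-s*x+c*y
        def seg(a,b,lim): return np.hypot(a,np.maximum(abs(b)-lim,0))
        return np.minimum.reduce([seg(Y-127.5,X,95),seg(Y+127.5,X,95),seg(X-92.5,Y,130)])
    return least_squares(f,[531,159,np.radians(107)],loss="soft_l1",f_scale=3).x
for A in W+[np.vstack(W)]:
    q=fit(A);print("case",len(A),np.round(q[:2],1),round(np.degrees(q[2]),2))
c,s=np.cos(q[2]),np.sin(q[2]);R=np.array([[c,-s],[s,c]])
for A in D+[np.vstack(D)]:
    X=(A[:,:2]-q[:2])@R-[-100,130];a=np.arctan2(-X[:,0],-X[:,1]);k=np.hypot(*X.T)>120
    print("door ang",np.round(np.median(a[k]),3),"rmax",np.round(np.percentile(np.hypot(*X.T),99)))
for A in L:
    X=(A[:,:2]-q[:2])@R
    print("lid: z,x med",[(z,np.round(np.percentile(X[abs(A[:,2]-z)<8,0],[5,50,95]))) for z in(180,250,320) if (abs(A[:,2]-z)<8).any()],"zmax",A[:,2].max().round())
print("pulley in case",np.round((cc[:2]-q[:2])@R,1))
np.save("case.npy",q)
E
python3 b.py
```

```text
scene hub [628.1  12.5  69.4] 183 rim [627.6  13.8  48.3]
[(0, 68), (4, 70), (8, 70), (12, 70), (16, 58), (20, 45), (24, 45), (28, 45), (32, 45), (36, 45), (40, 47), (44, 53), (48, 54), (52, 49), (56, -1), (60, -1)]
top hub [625.7  13.5  69.8] 192 rim [626.7  14.   48.6]
[(0, 71), (4, 70), (8, 69), (12, 70), (16, 57), (20, 46), (24, 46), (28, 46), (32, 46), (36, 46), (40, 47), (44, 54), (48, 55), (52, 52), (56, 0), (60, 0)]
case 567 [532.7 157.6] 110.15
case 610 [531.6 157.6] 109.98
case 1177 [532.1 157.6] 110.07
door ang 1.558 rmax 252.0
door ang 1.57 rmax 250.0
door ang 1.566 rmax 252.0
lid: z,x med [(180, array([82., 84., 86.])), (250, array([70., 72., 74.])), (320, array([59., 61., 63.]))] zmax 340.0
lid: z,x med [(180, array([83., 85., 86.])), (250, array([72., 73., 74.])), (320, array([62., 62., 62.]))] zmax 341.0
pulley in case [-167.3  -39.7]
```

```bash
python3 -m pendant '[{"wz":0.8,"tx":0.5,"ty":-0.3,"grip":-0.1},{"tx":1,"ty":-0.59,"grip":-0.1},{"tx":1,"ty":-0.59,"grip":-0.1},{"tx":1,"ty":-0.59,"grip":-0.1},{"tx":1,"ty":-0.59,"grip":-0.1},{"tx":1,"ty":-0.59,"grip":-0.1},{"tx":1,"ty":-0.59,"grip":-0.1},{"tx":1,"ty":-0.59,"grip":-0.1},{"tx":1,"ty":-0.59,"grip":-0.1},{"tx":1,"ty":-0.59,"grip":-0.1},{"tx":1,"ty":-0.59,"grip":-0.1},{"tx":1,"ty":-0.59,"grip":-0.1}]' 20
python3 -m pendant '[{"tx":1,"ty":-0.59,"grip":-0.1},{"tx":1,"ty":-0.59,"grip":-0.1},{"tx":1,"ty":-0.59,"grip":-0.1},{"tx":1,"ty":-0.59,"grip":-0.1},{"tx":1,"ty":-0.59,"grip":-0.1},{"tx":1,"ty":-0.59,"grip":-0.1},{"tx":1,"ty":-0.59,"grip":-0.1},{"tx":1,"ty":-0.59,"grip":-0.1},{"tx":1,"ty":-0.59,"grip":-0.1},{"tx":0.5,"ty":-0.3,"grip":-0.1},{"grip":-0.1},{"grip":-0.1}]'
cat > s.py <<'E'
from h import *
q=np.load("case.npy");c,s=np.cos(q[2]),np.sin(q[2])
st=readout.read_state();p=np.array(st["position"]);R=np.array(st["tool_rot"])
d=p[:2]-q[:2];print("t",round(st["clock"],2),"case XY",np.round([c*d[0]+s*d[1],-s*d[0]+c*d[1]],1),"z",round(p[2],1),"world",np.round(p,1),"yaw(y) %.2f"%np.degrees(np.arctan2(R[1,1],R[0,1])),"zaxis",np.round(R[:,2],3),"w",round(st["grip_width"],1),"F",np.round(st["ft_force"],1),"gf",round(st["grip_force"],1))
E
python3 s.py
```

```text
t 1.6 case XY [-488.1  504.3] z 203.2 world [ 225.9 -473.9  203.2] yaw(y) -64.52 zaxis [-0. -0. -1.] w 88.3 F [ 0.3 -0.4  0.5] gf 0.0invalid input at $[0]: expected keys tx, ty, tz, wx, wy, wz, grip
invalid input at $[0]: expected keys tx, ty, tz, wx, wy, wz, grip
```

```bash
python3 -m pendant '[{"tx":0.5,"ty":-0.3,"tz":0,"wx":0,"wy":0,"wz":0.8,"grip":-0.1},{"tx":1,"ty":-0.59,"tz":0,"wx":0,"wy":0,"wz":0,"grip":-0.1},{"tx":1,"ty":-0.59,"tz":0,"wx":0,"wy":0,"wz":0,"grip":-0.1},{"tx":1,"ty":-0.59,"tz":0,"wx":0,"wy":0,"wz":0,"grip":-0.1},{"tx":1,"ty":-0.59,"tz":0,"wx":0,"wy":0,"wz":0,"grip":-0.1},{"tx":1,"ty":-0.59,"tz":0,"wx":0,"wy":0,"wz":0,"grip":-0.1},{"tx":1,"ty":-0.59,"tz":0,"wx":0,"wy":0,"wz":0,"grip":-0.1},{"tx":1,"ty":-0.59,"tz":0,"wx":0,"wy":0,"wz":0,"grip":-0.1},{"tx":1,"ty":-0.59,"tz":0,"wx":0,"wy":0,"wz":0,"grip":-0.1},{"tx":1,"ty":-0.59,"tz":0,"wx":0,"wy":0,"wz":0,"grip":-0.1},{"tx":1,"ty":-0.59,"tz":0,"wx":0,"wy":0,"wz":0,"grip":-0.1},{"tx":1,"ty":-0.59,"tz":0,"wx":0,"wy":0,"wz":0,"grip":-0.1}]' 20 >/dev/null
python3 -m pendant '[{"tx":1,"ty":-0.59,"tz":0,"wx":0,"wy":0,"wz":0,"grip":-0.1},{"tx":1,"ty":-0.59,"tz":0,"wx":0,"wy":0,"wz":0,"grip":-0.1},{"tx":1,"ty":-0.59,"tz":0,"wx":0,"wy":0,"wz":0,"grip":-0.1},{"tx":1,"ty":-0.59,"tz":0,"wx":0,"wy":0,"wz":0,"grip":-0.1},{"tx":1,"ty":-0.59,"tz":0,"wx":0,"wy":0,"wz":0,"grip":-0.1},{"tx":1,"ty":-0.59,"tz":0,"wx":0,"wy":0,"wz":0,"grip":-0.1},{"tx":1,"ty":-0.59,"tz":0,"wx":0,"wy":0,"wz":0,"grip":-0.1},{"tx":1,"ty":-0.59,"tz":0,"wx":0,"wy":0,"wz":0,"grip":-0.1},{"tx":1,"ty":-0.59,"tz":0,"wx":0,"wy":0,"wz":0,"grip":-0.1},{"tx":0.5,"ty":-0.3,"tz":0,"wx":0,"wy":0,"wz":0,"grip":-0.1},{"tx":0,"ty":0,"tz":0,"wx":0,"wy":0,"wz":0,"grip":-0.1},{"tx":0,"ty":0,"tz":0,"wx":0,"wy":0,"wz":0,"grip":-0.1}]' >/dev/null
python3 s.py
```

```text
t 3.6 case XY [-177.5  -20.3] z 202.8 world [612.1  -2.2 202.8] yaw(y) -69.96 zaxis [-0.001 -0.    -1.   ] w 48.7 F [ 0.   0.9 -0.6] gf 0.0
```

```bash
python3 -m pendant '[{"tx":0.78,"ty":-0.41,"tz":0,"wx":0,"wy":0,"wz":0,"grip":-0.1},{"tx":0,"ty":0,"tz":1,"wx":0,"wy":0,"wz":0,"grip":-0.1},{"tx":0,"ty":0,"tz":1,"wx":0,"wy":0,"wz":0,"grip":-0.1},{"tx":0,"ty":0,"tz":1,"wx":0,"wy":0,"wz":0,"grip":-0.1},{"tx":0,"ty":0,"tz":1,"wx":0,"wy":0,"wz":0,"grip":-0.1},{"tx":0,"ty":0,"tz":1,"wx":0,"wy":0,"wz":0,"grip":-0.1},{"tx":0,"ty":0,"tz":0.5,"wx":0,"wy":0,"wz":0,"grip":-0.1},{"tx":0,"ty":0,"tz":0.48,"wx":0,"wy":0,"wz":0,"grip":-0.1},{"tx":0,"ty":0,"tz":0,"wx":0,"wy":0,"wz":0,"grip":-0.1}]' >/dev/null
python3 s.py
python3 -m pendant '[{"tx":0,"ty":0,"tz":0,"wx":0,"wy":0,"wz":0,"grip":1},{"tx":0,"ty":0,"tz":0,"wx":0,"wy":0,"wz":0,"grip":1},{"tx":0,"ty":0,"tz":0,"wx":0,"wy":0,"wz":0,"grip":1},{"tx":0,"ty":0,"tz":0,"wx":0,"wy":0,"wz":0,"grip":1},{"tx":0,"ty":0,"tz":0,"wx":0,"wy":0,"wz":0,"grip":1}]' 20 >/dev/null
python3 s.py
```

```text
t 4.35 case XY [-167.8  -38.3] z 51.8 world [625.6  13.1  51.8] yaw(y) -70.08 zaxis [-0.004  0.    -1.   ] w 48.5 F [-0.4  0.4  0.2] gf 0.0
t 4.77 case XY [-167.6  -40.1] z 54.4 world [627.3  13.9  54.4] yaw(y) -70.01 zaxis [ 0.001 -0.    -1.   ] w 17.1 F [ 1.  -0.9  0.3] gf 0.0
```

```bash
python3 - <<'E'
from h import *
a=grab_frame("scene")[0][140:260,220:380];b=grab_frame("top")[0][120:240,180:340]
cv2.imwrite("pics/g.png",cv2.resize(np.hstack([a,b]),None,fx=2.5,fy=2.5)[...,::-1])
E
python3 s.py
```

```text
t 4.87 case XY [-167.5  -40. ] z 54.0 world [627.1  14.   54. ] yaw(y) -70.01 zaxis [ 0. -0. -1.] w 9.3 F [-1.  -0.2 -0.6] gf 0.0
```

View pics/g.png

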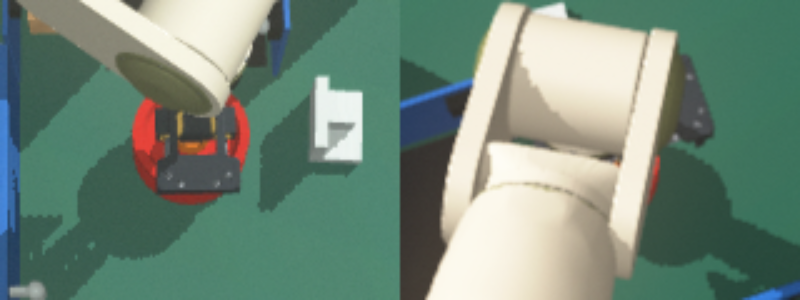

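The scene view shows the gripper over the pulley (about (190,140) in the crop), but the width is still falling well below the 36 mm hub. I'll let it settle and compare.

```bash
python3 -m pendant '[{"tx":0,"ty":0,"tz":0,"wx":0,"wy":0,"wz":0,"grip":1},{"tx":0,"ty":0,"tz":0,"wx":0,"wy":0,"wz":0,"grip":1},{"tx":0,"ty":0,"tz":0,"wx":0,"wy":0,"wz":0,"grip":1}]' 20
python3 s.py; python3 - <<'E'
from h import *
im,d=grab_frame("scene");C=cloud("scene",d)
k=(np.hypot(C[...,0]-627,C[...,1]-14)<80)&(d>0)
P=C[k];I=im[k].astype(int)
org=(I[:,0]>150)&(I[:,1]>80)&(I[:,1]<190)&(I[:,2]<90)
print("orange",org.sum(),np.round(P[org][:20]))
red=(I[:,0]>120)&(I[:,1]<60)&(P[:,2]>48)&(P[:,2]<58)
from scipy.optimize import least_squares
print("rim",least_squares(lambda q:np.hypot(P[red][:,0]-q[0],P[red][:,1]-q[1])-q[2],[627,11,50]).x.round(1))
drk=(I.max(1)<70);print("dark low",np.round(P[drk&(P[:,2]<85)&(P[:,2]>50)][:30:2]))
cv2.imwrite("pics/g2.png",cv2.resize(im[160:230,250:340],None,fx=8,fy=8,interpolation=cv2.INTER_CUBIC)[...,::-1])
E
```

```text
clock: 5.12
position: [627.0, 14.0, 53.7]
tool_rot: [[0.94, 0.342, 0.0], [0.342, -0.94, -0.0], [-0.0, 0.0, -1.0]]
ft_force: [0.9, 0.4, 0.0]
grip_width: 0.3
grip_force: 0.0
t 5.12 case XY [-167.5  -39.9] z 53.7 world [627.   14.   53.7] yaw(y) -70.01 zaxis [ 0. -0. -1.] w 0.3 F [0.9 0.4 0. ] gf 0.0
orange 122 [[576.  29.  55.]
 [658.  77.  -1.]
 [664.  53.  56.]
 [574.  20.  56.]
 [665.  70.   2.]
 [668.  50.  54.]
 [624. -14. 184.]
 [623. -16. 184.]
 [625. -16. 185.]
 [672.  47.  52.]
 [623. -19. 185.]
 [625. -18. 187.]
 [651.  -9. 185.]
 [624. -21. 185.]
 [626. -21. 188.]
 [651. -10. 182.]
 [574.   5.  56.]
 [625. -23. 186.]
 [626. -21. 181.]
 [674.  59.  -3.]]
rim [634.9  -2.5  43.3]
dark low []
```

View pics/g2.png

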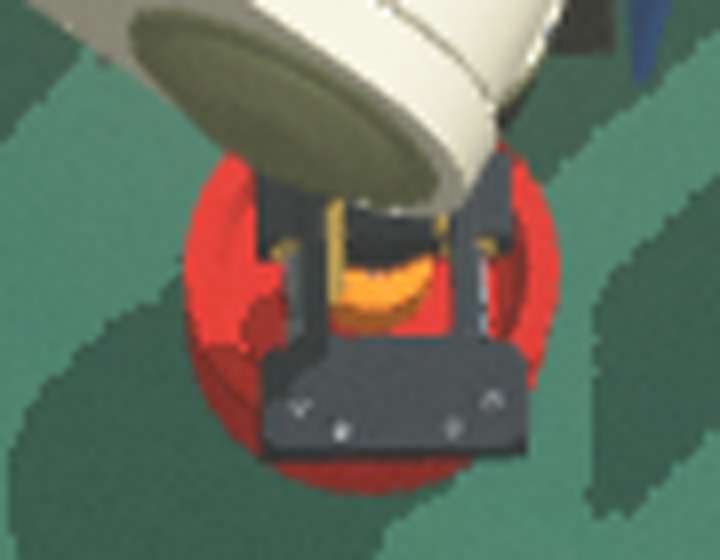

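The fingers shut to 0.3 mm at z 54, so the hub gives nothing to grip. I'll push the rim from outside with the closed fingers instead.

```bash
python3 -m pendant '[{"tx":0,"ty":0,"tz":-1,"wx":0,"wy":0,"wz":0,"grip":1},{"tx":0,"ty":0,"tz":-1,"wx":0,"wy":0,"wz":0,"grip":1},{"tx":0,"ty":1,"tz":0,"wx":0,"wy":0,"wz":0,"grip":1},{"tx":0,"ty":1,"tz":0,"wx":0,"wy":0,"wz":0,"grip":1},{"tx":0,"ty":1,"tz":0,"wx":0,"wy":0,"wz":0,"grip":1},{"tx":0,"ty":1,"tz":0,"wx":0,"wy":0,"wz":0,"grip":1},{"tx":0,"ty":0,"tz":0,"wx":0,"wy":0,"wz":0,"grip":1},{"tx":0,"ty":0,"tz":1,"wx":0,"wy":0,"wz":0,"grip":1},{"tx":0,"ty":0,"tz":1,"wx":0,"wy":0,"wz":0,"grip":1},{"tx":0,"ty":0,"tz":0.8,"wx":0,"wy":0,"wz":0,"grip":1},{"tx":0,"ty":0,"tz":0.4,"wx":0,"wy":0,"wz":0,"grip":1},{"tx":0,"ty":0,"tz":0,"wx":0,"wy":0,"wz":0,"grip":1}]' >/dev/null; python3 s.py
cat > p.py <<'E'
from h import *
import sys
from scipy.optimize import least_squares
q=np.load("case.npy");c,s=np.cos(q[2]),np.sin(q[2]);R=np.array([[c,-s],[s,c]])
for cam in("scene","top"):
    im,d=grab_frame(cam);C=cloud(cam,d);r=cut_out(cam,"pulley")
    if not r: print(cam,"none");continue
    m=r[0]["mask"]&(d>0);P=C[m];T=P[(P[:,2]>50)&(P[:,2]<59)]
    X=(T[:,:2]-q[:2])@R
    f=least_squares(lambda a:np.hypot(X[:,0]-a[0],X[:,1]-a[1])-48.5,X.mean(0),loss="soft_l1",f_scale=3).x
    h=P[P[:,2]>64]
    print(cam,round(r[0]["score"],2),len(T),"rim ctr case",f.round(1),"hub",((h[:,:2].mean(0)-q[:2])@R).round(1) if len(h) else None,"z95",np.percentile(P[:,2],98).round())
    if len(sys.argv)>1: cv2.imwrite(f"pics/{sys.argv[1]}_{cam}.png",im[...,::-1])
E
python3 p.py
```

```text
t 6.17 case XY [-266.3  -38.8] z 21.4 world [659.9 -79.2  21.4] yaw(y) -70.00 zaxis [-0.004  0.001 -1.   ] w 0.1 F [-1.  -0.1  1.3] gf 0.0
scene 0.66 146 rim ctr case [-168.   -39.4] hub [-175.7   -7.1] z95 59.0
top 0.98 263 rim ctr case [-166.9  -39.5] hub [-147.1   20. ] z95 366.0
```

```bash
python3 -m pendant '[{"tx":0,"ty":-0.6,"tz":0,"wx":0,"wy":0,"wz":0,"grip":1},{"tx":0,"ty":-0.4,"tz":0,"wx":0,"wy":0,"wz":0,"grip":1},{"tx":0,"ty":-0.3,"tz":0,"wx":0,"wy":0,"wz":0,"grip":1},{"tx":0,"ty":-0.4,"tz":0,"wx":0,"wy":0,"wz":0,"grip":1},{"tx":0,"ty":-0.4,"tz":0,"wx":0,"wy":0,"wz":0,"grip":1},{"tx":0,"ty":-0.4,"tz":0,"wx":0,"wy":0,"wz":0,"grip":1},{"tx":0,"ty":-0.4,"tz":0,"wx":0,"wy":0,"wz":0,"grip":1},{"tx":0,"ty":-0.4,"tz":0,"wx":0,"wy":0,"wz":0,"grip":1},{"tx":0,"ty":-0.4,"tz":0,"wx":0,"wy":0,"wz":0,"grip":1},{"tx":0,"ty":-0.3,"tz":0,"wx":0,"wy":0,"wz":0,"grip":1},{"tx":0,"ty":0,"tz":0,"wx":0,"wy":0,"wz":0,"grip":1}]' >/dev/null; python3 s.py; python3 p.py p1
```

```text
t 7.28 case XY [-166.1  -40.1] z 23.9 world [626.7  15.3  23.9] yaw(y) -69.95 zaxis [ 0.  0. -1.] w 0.5 F [-0.2  0.3  0.2] gf 0.0
scene 0.68 201 rim ctr case [-137.9  -41.1] hub [-198.2  -39.6] z95 58.0
top none
```

View pics/p1_scene.png

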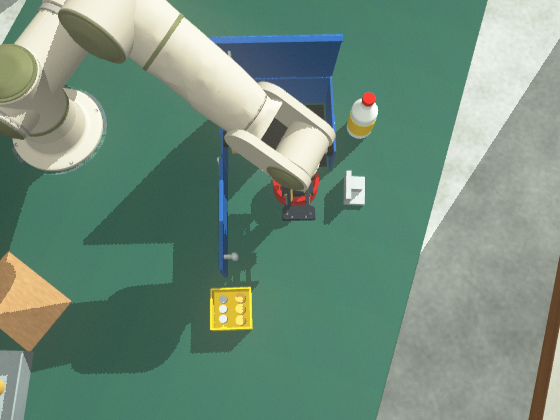

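The pulley's rim still shows around (297,190), barely moved, although the TCP now reads at its centre. I'll back out and see where it and the fingers really are.

```bash
python3 - <<'E'
from h import *
im,d=grab_frame("scene");C=cloud("scene",d)
np.set_printoptions(linewidth=250)
print(C[160:226:3,270:326:4,2].round().astype(int))
print(C[160:226:6,298,:2].round().astype(int).tolist())
E
python3 -m pendant '[{"tx":0,"ty":0.6,"tz":0,"wx":0,"wy":0,"wz":0,"grip":1},{"tx":0,"ty":1,"tz":0,"wx":0,"wy":0,"wz":0,"grip":1},{"tx":0,"ty":1,"tz":0,"wx":0,"wy":0,"wz":0,"grip":1},{"tx":0,"ty":1,"tz":0,"wx":0,"wy":0,"wz":0,"grip":1},{"tx":0,"ty":1,"tz":0,"wx":0,"wy":0,"wz":0,"grip":1},{"tx":0,"ty":1,"tz":0,"wx":0,"wy":0,"wz":0,"grip":1},{"tx":0,"ty":0,"tz":0,"wx":0,"wy":0,"wz":0,"grip":1}]' >/dev/null; python3 s.py; python3 p.py p2
```

```text
[[ 364  373  364  362  362  347  346  348  343  342  337  332  319   -4]
 [ 349  359  362  363  361  356  350  345  342  343  335  329  315    2]
 [ 335  345  357  360  359  355  355  345  342  338  332  324 1233    2]
 [ 322  334  341  351  357  353  349  349  339  338  327  318    0   -4]
 [ 315  328  334  341  342  353  354  346  343  335  326  312   -3   -2]
 [ 304  325  328  336  341  345  348  351  339  336  320  249   55    0]
 [   1  312  323  328  336  337  341  342  337  332  312   50   56   -3]
 [   2   55  305  319  326  328  330  335  337  331  314   47   52    0]
 [   2   54  291  302  311  320  321  321  327  325  306   52   50    0]
 [   2   55   54  144  297  310  311  312  315  316  147   52   -1   -2]
 [   0    9   57  146  151  153  265  286  297  303  146   51   -2    0]
 [  -2   14   56  147  145  166  147  145  151  165  147   53    1    0]
 [  -4    0   14  129  141  164  125  126  125  165  125   11   -4   -4]
 [  -4    3    7   21  137  167   56   55   57  165   16   -7   -1    0]
 [  -1    4    1    4  141  167   50   50   20  164    4   -2    1    0]
 [  -
[... 162 characters left out ...]
  162  165  164  164  168  164  168  166   -4    2]
 [   3    0   -1  166  166  167  162  167  163  167  163  165   -4    2]
 [  -2    1   -5  167  165  168  165  168  163  161  164  165   -6   -2]
 [  -2   -4    0  152  160  162  165  158  160  162  156  153   -2    1]
 [  -3   -1    0 1233   -2    2    3    0   -1    0   -3   -3   -2   -2]]
[[633, -19], [636, -28], [640, -40], [643, -49], [645, -53], [646, -52], [639, -15], [639, -5], [650, -51], [654, -65], [658, -74]]
t 8.12 case XY [-313.2  -38.5] z 23.5 world [ 675.7 -123.4   23.5] yaw(y) -70.27 zaxis [ 0.001 -0.001 -1.   ] w 0.8 F [-0.4  0.1 -0.3] gf 0.0
scene none
top 0.56 664 rim ctr case [-133.7  -39.3] hub [-133.6  -39. ] z95 72.0
```

The pulley moved only 33 mm. That fits fingertips passing over the 55 mm rim and catching the 70 mm hub, so the true tip would be about 37 mm higher than the readout. I'll measure the fingers by camera.

```bash
cat > tip.py <<'E'
from h import *
q=np.load("case.npy");c,s=np.cos(q[2]),np.sin(q[2]);R=np.array([[c,-s],[s,c]])
p=np.array(readout.read_state()["position"])
for cam in("scene","top"):
    im,d=grab_frame(cam);C=cloud(cam,d);
    k=(np.hypot(C[...,0]-p[0],C[...,1]-p[1])<110)&(d>0)&(C[...,2]>20)&(C[...,2]<230)
    P=C[k];X=(P[:,:2]-p[:2])@R
    for lo in range(20,230,15):
        m=(P[:,2]>=lo)&(P[:,2]<lo+15)
        if m.sum()>3: print(cam,lo,m.sum(),"dX",np.percentile(X[m,0],[5,50,95]).round(),"dY",np.percentile(X[m,1],[5,50,95]).round())
    m=camera_model(cam);uv=np.array(m["K"])@(np.array(m["view"])@np.append(p,1))[:3];uv=uv[:2]/uv[2]
    print(cam,"TCP reads at px",uv.round())
    u,v=int(uv[0]),int(uv[1]);cv2.imwrite(f"pics/tip_{cam}.png",cv2.resize(im[max(v-70,0):v+70,max(u-60,0):u+60],None,fx=4,fy=4)[...,::-1])
E
python3 tip.py; python3 s.py; python3 -c "
import cv2,numpy as np
a=cv2.imread('pics/tip_scene.png');b=cv2.imread('pics/tip_top.png');h=min(a.shape[0],b.shape[0]);x=np.hstack([a[:h],b[:h]]);cv2.imwrite('pics/tips.png',cv2.resize(x,None,fx=.8,fy=.8));print(x.shape)"
```

```text
scene 125 32 dX [-59. -47. -33.] dY [-29.  24.  27.]
scene 140 55 dX [-93. -27. -16.] dY [-33. -28.  27.]
scene 155 700 dX [-93. -74.  84.] dY [-29.   4.  32.]
scene TCP reads at px [297. 254.]
top 125 7 dX [-84. -78. -77.] dY [32. 35. 36.]
top 140 21 dX [-89. -31. -23.] dY [25. 31. 36.]
top 155 98 dX [-92. -77.  93.] dY [-31.  21.  36.]
top 200 5 dX [39. 40. 41.] dY [-8. -6. -3.]
top 215 4 dX [-8. 16. 38.] dY [-0. 19. 38.]
top TCP reads at px [316. 168.]
t 8.42 case XY [-306.7  -39.9] z 23.8 world [ 674.7 -116.8   23.8] yaw(y) -69.96 zaxis [-0.  0. -1.] w 0.4 F [ 0.1 -0.3 -1.1] gf 0.0
(560, 960, 3)
```

View pics/tips.png

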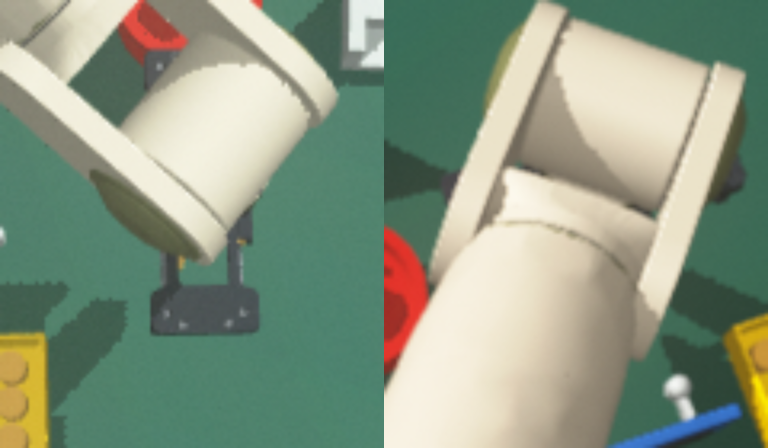

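```bash
python3 -m pendant '[{"tx":0,"ty":0,"tz":0.2,"wx":0,"wy":0,"wz":0,"grip":1},{"tx":0,"ty":0,"tz":0.2,"wx":0,"wy":0,"wz":0,"grip":1},{"tx":0,"ty":0,"tz":0.2,"wx":0,"wy":0,"wz":0,"grip":1},{"tx":0,"ty":0,"tz":0,"wx":0,"wy":0,"wz":0,"grip":1}]' >/dev/null;python3 s.py
python3 -m pendant '[{"tx":0,"ty":0,"tz":0.16,"wx":0,"wy":0,"wz":0,"grip":1},{"tx":0,"ty":0,"tz":0.12,"wx":0,"wy":0,"wz":0,"grip":1},{"tx":0,"ty":0,"tz":0,"wx":0,"wy":0,"wz":0,"grip":1}]' >/dev/null;python3 s.py
```

```text
t 8.75 case XY [-306.8  -39.1] z 7.1 world [ 674.1 -117.1    7.1] yaw(y) -70.00 zaxis [-0.002  0.001 -1.   ] w 0.4 F [-0.1  0.4  0.2] gf 0.0
t 9.0 case XY [-307.2  -39.4] z 0.9 world [ 674.5 -117.5    0.9] yaw(y) -70.02 zaxis [-0.001  0.    -1.   ] w 0.7 F [-0.1  0.1  0. ] gf 0.0
```

```bash
python3 -m pendant '[{"tx":0,"ty":0,"tz":0.12,"wx":0,"wy":0,"wz":0,"grip":1},{"tx":0,"ty":0,"tz":0,"wx":0,"wy":0,"wz":0,"grip":1}]' >/dev/null;python3 s.py
python3 -m pendant '[{"tx":0,"ty":0,"tz":0.12,"wx":0,"wy":0,"wz":0,"grip":1},{"tx":0,"ty":0,"tz":0,"wx":0,"wy":0,"wz":0,"grip":1}]' >/dev/null;python3 s.py; python3 tip.py | grep -v px
```

```text
t 9.17 case XY [-307.4  -39.5] z -1.8 world [ 674.7 -117.6   -1.8] yaw(y) -70.02 zaxis [-0.001  0.    -1.   ] w 0.5 F [-0.6  0.4 -0.1] gf 0.0
t 9.33 case XY [-307.4  -39.5] z -4.8 world [ 674.7 -117.5   -4.8] yaw(y) -70.02 zaxis [-0.001  0.    -1.   ] w 1.2 F [-0.7  0.4 -0.5] gf 0.0
scene 95 13 dX [-59. -46. -34.] dY [-28. -25.  26.]
scene 110 60 dX [-60. -31. -17.] dY [-33. -26.  26.]
scene 125 640 dX [-93. -75.  86.] dY [-28.   5.  32.]
scene 140 31 dX [-91. -74.  81.] dY [-30. -10.  31.]
scene 215 4 dX [-32. -30. -27.] dY [-29. -27. -24.]
top 95 5 dX [-83. -79. -77.] dY [34. 36. 36.]
top 110 7 dX [-87. -81. -78.] dY [36. 36. 37.]
top 125 79 dX [-92. -77.  93.] dY [-31.  22.  36.]
top 140 13 dX [-92.  83.  92.] dY [-29. -12.  32.]
```

Confirmed: there is no contact with the bench even at a readout of -4.8, and the gripper body shows about 37 mm too high. So true z is about readout + 37. The horizontal position is right, since the body is symmetric about the TCP. I'll lower to about -20 and push the rim.

```bash
python3 -m pendant '[{"tx":0,"ty":0,"tz":0.2,"wx":0,"wy":0,"wz":0,"grip":1},{"tx":0,"ty":0,"tz":0.2,"wx":0,"wy":0,"wz":0,"grip":1},{"tx":0,"ty":0,"tz":0.2,"wx":0,"wy":0,"wz":0,"grip":1},{"tx":0,"ty":0,"tz":0,"wx":0,"wy":0,"wz":0,"grip":1}]' >/dev/null;python3 s.py
python3 -m pendant '[{"tx":0,"ty":-0.8,"tz":0,"wx":0,"wy":0,"wz":0,"grip":1},{"tx":0,"ty":-0.8,"tz":0,"wx":0,"wy":0,"wz":0,"grip":1},{"tx":0,"ty":-0.8,"tz":0,"wx":0,"wy":0,"wz":0,"grip":1},{"tx":0,"ty":-0.8,"tz":0,"wx":0,"wy":0,"wz":0,"grip":1},{"tx":0,"ty":-0.4,"tz":0,"wx":0,"wy":0,"wz":0,"grip":1},{"tx":0,"ty":-0.4,"tz":0,"wx":0,"wy":0,"wz":0,"grip":1},{"tx":0,"ty":-0.4,"tz":0,"wx":0,"wy":0,"wz":0,"grip":1},{"tx":0,"ty":-0.4,"tz":0,"wx":0,"wy":0,"wz":0,"grip":1},{"tx":0,"ty":-0.4,"tz":0,"wx":0,"wy":0,"wz":0,"grip":1},{"tx":0,"ty":-0.4,"tz":0,"wx":0,"wy":0,"wz":0,"grip":1},{"tx":0,"ty":-0.3,"tz":0,"wx":0,"wy":0,"wz":0,"grip":1},{"tx":0,"ty":0,"tz":0,"wx":0,"wy":0,"wz":0,"grip":1}]' >/dev/null; python3 s.py; python3 p.py
```

```text
t 9.77 case XY [-307.   -39.1] z -20.9 world [ 674.1 -117.4  -20.9] yaw(y) -70.02 zaxis [-0.002  0.001 -1.   ] w 0.4 F [-1.  -0.6 -0.2] gf 0.0
t 10.77 case XY [-158.8  -40. ] z -19.2 world [624.1  22.2 -19.2] yaw(y) -69.98 zaxis [-0.  0. -1.] w 0.6 F [ 0.4 -0.7  0.5] gf 0.0
scene none
top 0.74 108 rim ctr case [-426.9  114.2] hub None z95 52.0
```

```bash
cat > r.py <<'E'
from h import *
from scipy.optimize import least_squares
q=np.load("case.npy");c,s=np.cos(q[2]),np.sin(q[2]);R=np.array([[c,-s],[s,c]]);A=[]
for cam in("scene","top"):
    im,d=grab_frame(cam);C=cloud(cam,d);I=im.astype(int)
    m=(d>0)&(I[...,0]>60)&(I[...,0]>2.5*I[...,1])&(I[...,0]>2.5*I[...,2])&(C[...,2]>-8)&(C[...,2]<60)
    P=C[m];X=np.c_[(P[:,:2]-q[:2])@R,P[:,2]]
    X=X[(abs(X[:,0]+50)<200)&(abs(X[:,1])<130)]
    print(cam,len(X),X.min(0).round() if len(X) else "",X.max(0).round() if len(X) else "");A.append(X[X[:,2]>50])
X=np.vstack(A)
if len(X)>5:
    f=least_squares(lambda a:np.maximum(np.abs(np.hypot(X[:,0]-a[0],X[:,1]-a[1])-49.5)-5,0),np.r_[np.median(X[:,0]),np.median(X[:,1])],loss="soft_l1",f_scale=2)
    print("centre",f.x.round(1),"cost",f.cost.round(1),len(X))
E
python3 r.py
```

```text
scene 17 [-70.  -4.  48.] [-50.   9.  59.]
top 0  
centre [-89.6 -35. ] cost 0.0 16
```

```bash
python3 -m pendant '[{"tx":0,"ty":-0.3,"tz":0,"wx":0,"wy":0,"wz":0,"grip":1},{"tx":0,"ty":-0.4,"tz":0,"wx":0,"wy":0,"wz":0,"grip":1},{"tx":0,"ty":-0.4,"tz":0,"wx":0,"wy":0,"wz":0,"grip":1},{"tx":0,"ty":-0.4,"tz":0,"wx":0,"wy":0,"wz":0,"grip":1},{"tx":0,"ty":-0.4,"tz":0,"wx":0,"wy":0,"wz":0,"grip":1},{"tx":0,"ty":-0.4,"tz":0,"wx":0,"wy":0,"wz":0,"grip":1},{"tx":0,"ty":-0.4,"tz":0,"wx":0,"wy":0,"wz":0,"grip":1},{"tx":0,"ty":-0.4,"tz":0,"wx":0,"wy":0,"wz":0,"grip":1},{"tx":0,"ty":-0.3,"tz":0,"wx":0,"wy":0,"wz":0,"grip":1},{"tx":0,"ty":-0.2,"tz":0,"wx":0,"wy":0,"wz":0,"grip":1},{"tx":0,"ty":0,"tz":0,"wx":0,"wy":0,"wz":0,"grip":1}]' >/dev/null; python3 s.py
python3 -m pendant '[{"tx":0,"ty":0.4,"tz":0,"wx":0,"wy":0,"wz":0,"grip":1},{"tx":0,"ty":1,"tz":0,"wx":0,"wy":0,"wz":0,"grip":1},{"tx":0,"ty":1,"tz":0,"wx":0,"wy":0,"wz":0,"grip":1},{"tx":0,"ty":1,"tz":0,"wx":0,"wy":0,"wz":0,"grip":1},{"tx":0,"ty":1,"tz":0,"wx":0,"wy":0,"wz":0,"grip":1},{"tx":0,"ty":1,"tz":0,"wx":0,"wy":0,"wz":0,"grip":1},{"tx":0,"ty":1,"tz":-1,"wx":0,"wy":0,"wz":0,"grip":1},{"tx":0,"ty":1,"tz":-1,"wx":0,"wy":0,"wz":0,"grip":1},{"tx":0,"ty":0,"tz":-1,"wx":0,"wy":0,"wz":0,"grip":1},{"tx":0,"ty":0,"tz":-1,"wx":0,"wy":0,"wz":0,"grip":1},{"tx":0,"ty":0,"tz":-1,"wx":0,"wy":0,"wz":0,"grip":1},{"tx":0,"ty":0,"tz":-1,"wx":0,"wy":0,"wz":0,"grip":1}]' >/dev/null; python3 s.py; python3 r.py
```

```text
t 11.98 case XY [-68.5 -40. ] z -19.3 world [593.1 107.  -19.3] yaw(y) -69.96 zaxis [-0.001  0.001 -1.   ] w 0.4 F [-0.1  0.8 -0.2] gf 0.0
t 12.98 case XY [-255.8  -39.3] z 131.9 world [656.7 -69.2 131.9] yaw(y) -70.07 zaxis [-0.     0.001 -1.   ] w 0.4 F [0.3 0.2 0.4] gf 0.0
scene 143 [-46. -93.  39.] [57. -4. 60.]
top 1780 [ -51. -110.   -5.] [69. 15. 60.]
centre [  3.3 -40. ] cost 893.6 801
```

The pulley sits at (3, -40) in the case frame, which is ideal. Next is the door arc.

```bash
cat > arc.py <<'E'
import numpy as np
def tcp(th,r=220,a=17.5,b=10):
    u=np.array([-np.sin(th),-np.cos(th)]);n=np.array([-np.cos(th),np.sin(th)])
    return np.array([-100,130])+r*u+(5+a*abs(np.cos(th))+b*abs(np.sin(th)))*n
ths=np.r_[np.linspace(1.57,0.25,16),0.15,0.1,0.06,0.03,0]
P=np.array([tcp(t) for t in ths]);print(P[0],P[-1],P[15])
D=np.diff(P,axis=0)/25
for t,d in zip(ths[1:],D):print("%.2f tx %.2f ty %.2f"%(t,-d[1],-d[0]))
E
python3 arc.py
python3 -m pendant '[{"tx":-1,"ty":0.33,"tz":0,"wx":0,"wy":0,"wz":0,"grip":1},{"tx":-1,"ty":0.33,"tz":0,"wx":0,"wy":0,"wz":0,"grip":1},{"tx":-1,"ty":0.33,"tz":0,"wx":0,"wy":0,"wz":0,"grip":1},{"tx":-1,"ty":0.33,"tz":0,"wx":0,"wy":0,"wz":0,"grip":1},{"tx":-1,"ty":0.33,"tz":0,"wx":0,"wy":0,"wz":0,"grip":1},{"tx":-1,"ty":0.33,"tz":0,"wx":0,"wy":0,"wz":0,"grip":1},{"tx":-1,"ty":0.33,"tz":0,"wx":0,"wy":0,"wz":0,"grip":1},{"tx":-1,"ty":0.33,"tz":0,"wx":0,"wy":0,"wz":0,"grip":1},{"tx":0,"ty":0,"tz":0,"wx":0,"wy":0,"wz":0,"grip":1}]' >/dev/null; python3 s.py
```

```text
[-320.01188624  144.83873591] [-122.5  -90. ] [-178.09940825  -77.11665233]
1.48 tx 0.72 ty 0.02
1.39 tx 0.72 ty -0.03
1.31 tx 0.72 ty -0.09
1.22 tx 0.71 ty -0.15
1.13 tx 0.70 ty -0.21
1.04 tx 0.69 ty -0.27
0.95 tx 0.67 ty -0.33
0.87 tx 0.64 ty -0.39
0.78 tx 0.61 ty -0.45
0.69 tx 0.57 ty -0.51
0.60 tx 0.53 ty -0.56
0.51 tx 0.48 ty -0.61
0.43 tx 0.43 ty -0.65
0.34 tx 0.37 ty -0.69
0.25 tx 0.31 ty -0.73
0.15 tx 0.27 ty -0.87
0.10 tx 0.10 ty -0.45
0.06 tx 0.07 ty -0.36
0.03 tx 0.04 ty -0.27
0.00 tx 0.03 ty -0.28
t 13.83 case XY [-322.   163.8] z 130.1 world [ 488.6 -201.   130.1] yaw(y) -70.21 zaxis [-0.002  0.001 -1.   ] w 0.5 F [-0.9 -0.5  0.3] gf 0.0
```

```bash
python3 -m pendant '[{"tx":0,"ty":0,"tz":0.9,"wx":0,"wy":0,"wz":0,"grip":1},{"tx":0,"ty":0,"tz":0.9,"wx":0,"wy":0,"wz":0,"grip":1},{"tx":0,"ty":0,"tz":0.9,"wx":0,"wy":0,"wz":0,"grip":1},{"tx":0,"ty":0,"tz":0.9,"wx":0,"wy":0,"wz":0,"grip":1},{"tx":0.4,"ty":0,"tz":0,"wx":0,"wy":0,"wz":0,"grip":1},{"tx":0.36,"ty":0,"tz":0,"wx":0,"wy":0,"wz":0,"grip":1},{"tx":0,"ty":0,"tz":0,"wx":0,"wy":0,"wz":0,"grip":1}]' >/dev/null; python3 s.py
python3 -m pendant '[{"tx":0.72,"ty":0.02,"tz":0,"wx":0,"wy":0,"wz":0,"grip":1},{"tx":0.72,"ty":-0.03,"tz":0,"wx":0,"wy":0,"wz":0,"grip":1},{"tx":0.72,"ty":-0.09,"tz":0,"wx":0,"wy":0,"wz":0,"grip":1},{"tx":0.71,"ty":-0.15,"tz":0,"wx":0,"wy":0,"wz":0,"grip":1},{"tx":0.7,"ty":-0.21,"tz":0,"wx":0,"wy":0,"wz":0,"grip":1},{"tx":0.69,"ty":-0.27,"tz":0,"wx":0,"wy":0,"wz":0,"grip":1},{"tx":0.67,"ty":-0.33,"tz":0,"wx":0,"wy":0,"wz":0,"grip":1},{"tx":0.64,"ty":-0.39,"tz":0,"wx":0,"wy":0,"wz":0,"grip":1},{"tx":0.61,"ty":-0.45,"tz":0,"wx":0,"wy":0,"wz":0,"grip":1},{"tx":0.57,"ty":-0.51,"tz":0,"wx":0,"wy":0,"wz":0,"grip":1},{"tx":0,"ty":0,"tz":0,"wx":0,"wy":0,"wz":0,"grip":1}]' >/dev/null; python3 s.py
cat > d.py <<'E'
from h import *
q=np.load("case.npy");c,s=np.cos(q[2]),np.sin(q[2]);R=np.array([[c,-s],[s,c]])
for cam in("scene","top"):
    im,d=grab_frame(cam);C=cloud(cam,d);I=im.astype(int)
    m=(d>0)&(I[...,2]>I[...,0]+40)&(I[...,2]>I[...,1]+20)&(C[...,2]>113)&(C[...,2]<123)
    X=(C[m][:,:2]-q[:2])@R-[-100,130];r=np.hypot(*X.T);k=(r>60)&(r<262)&(X[:,0]<25);X=X[k];a=np.arctan2(-X[:,0],-X[:,1])
    print(cam,len(a),"door",np.percentile(a,[10,50,90]).round(3) if len(a) else "")
E
python3 d.py
```

```text
t 14.42 case XY [-321.3  139.2] z 41.8 world [ 511.6 -192.    41.8] yaw(y) -69.97 zaxis [ 0.002 -0.001 -1.   ] w 0.3 F [-0.2 -0.  -0.3] gf 0.0
t 15.33 case XY [-258.7  -30.3] z 42.3 world [649.3 -75.   42.3] yaw(y) -69.83 zaxis [ 0.003 -0.    -1.   ] w 0.3 F [-0.7  0.4 -0.2] gf 0.0
scene 127 door [0.342 0.63  0.666]
top 13 door [-0.082 -0.057 -0.037]
```

```bash
python3 -m pendant '[{"tx":0.48,"ty":-0.56,"tz":0,"wx":0,"wy":0,"wz":0,"grip":1},{"tx":0.48,"ty":-0.61,"tz":0,"wx":0,"wy":0,"wz":0,"grip":1},{"tx":0.4,"ty":-0.65,"tz":0,"wx":0,"wy":0,"wz":0,"grip":1},{"tx":0.37,"ty":-0.69,"tz":0,"wx":0,"wy":0,"wz":0,"grip":1},{"tx":0.31,"ty":-0.73,"tz":0,"wx":0,"wy":0,"wz":0,"grip":1},{"tx":0.2,"ty":-0.6,"tz":0,"wx":0,"wy":0,"wz":0,"grip":1},{"tx":0.1,"ty":-0.4,"tz":0,"wx":0,"wy":0,"wz":0,"grip":1},{"tx":0.1,"ty":-0.35,"tz":0,"wx":0,"wy":0,"wz":0,"grip":1},{"tx":0,"ty":-0.3,"tz":0,"wx":0,"wy":0,"wz":0,"grip":1},{"tx":0,"ty":-0.25,"tz":0,"wx":0,"wy":0,"wz":0,"grip":1},{"tx":0,"ty":-0.2,"tz":0,"wx":0,"wy":0,"wz":0,"grip":1},{"tx":0,"ty":0,"tz":0,"wx":0,"wy":0,"wz":0,"grip":1}]' >/dev/null; python3 s.py;python3 d.py
```

```text
t 16.43 case XY [-127.   -88.6] z 41.0 world [658.8  68.7  41. ] yaw(y) -70.02 zaxis [ 0.  0. -1.] w 0.3 F [0.  1.1 0.4] gf 0.0
scene 217 door [-0.04   0.003  0.035]
top 64 door [-0.081 -0.017  0.025]
```

```bash
python3 -m pendant '[{"tx":0,"ty":-0.16,"tz":0,"wx":0,"wy":0,"wz":0,"grip":1},{"tx":0,"ty":-0.12,"tz":0,"wx":0,"wy":0,"wz":0,"grip":1},{"tx":0,"ty":0,"tz":0,"wx":0,"wy":0,"wz":0,"grip":1}]' >/dev/null; python3 s.py
python3 -m pendant '[{"tx":0,"ty":-0.08,"tz":0,"wx":0,"wy":0,"wz":0,"grip":1},{"tx":0,"ty":0,"tz":0,"wx":0,"wy":0,"wz":0,"grip":1}]' >/dev/null; python3 s.py;python3 d.py
```

```text
t 16.78 case XY [-120.2  -88.6] z 40.7 world [656.5  75.1  40.7] yaw(y) -70.00 zaxis [-0.    -0.001 -1.   ] w 0.3 F [-0.4 -0.4  0.2] gf 0.1
t 16.95 case XY [-120.1  -88.6] z 40.7 world [656.5  75.2  40.7] yaw(y) -70.04 zaxis [ 0.001 -0.003 -1.   ] w 0.2 F [ 2.5 -7.8 -1.8] gf 4.4
scene 238 door [-0.038  0.002  0.032]
top 110 door [-0.074 -0.019  0.022]
```

```bash
python3 -m pendant '[{"tx":0,"ty":-0.08,"tz":0,"wx":0,"wy":0,"wz":0,"grip":1},{"tx":0,"ty":0,"tz":0,"wx":0,"wy":0,"wz":0,"grip":1}]' >/dev/null; python3 s.py
python3 -m pendant '[{"tx":0,"ty":-0.08,"tz":0,"wx":0,"wy":0,"wz":0,"grip":1},{"tx":0,"ty":0,"tz":0,"wx":0,"wy":0,"wz":0,"grip":1}]' >/dev/null; python3 s.py
```

```text
t 17.22 case XY [-120.1  -88.6] z 40.8 world [656.5  75.2  40.8] yaw(y) -70.09 zaxis [ 0.003 -0.005 -1.   ] w 0.5 F [  6.6 -16.1  -3.4] gf 8.6
t 17.38 case XY [-120.1  -88.7] z 40.9 world [656.5  75.2  40.9] yaw(y) -70.13 zaxis [ 0.004 -0.007 -1.   ] w 0.5 F [  8.3 -25.1  -4.6] gf 12.9
```

The door is solid at 26 N, so it is home. Now I'll back off, rise, and go over and behind the lid.

```bash
python3 -m pendant '[{"tx":0,"ty":0.5,"tz":0,"wx":0,"wy":0,"wz":0,"grip":1},{"tx":0,"ty":1,"tz":0,"wx":0,"wy":0,"wz":0,"grip":1},{"tx":0,"ty":0,"tz":-1,"wx":0,"wy":0,"wz":0,"grip":1},{"tx":0,"ty":0,"tz":-1,"wx":0,"wy":0,"wz":0,"grip":1},{"tx":0,"ty":0,"tz":-1,"wx":0,"wy":0,"wz":0,"grip":1},{"tx":0,"ty":0,"tz":-1,"wx":0,"wy":0,"wz":0,"grip":1},{"tx":0,"ty":0,"tz":-1,"wx":0,"wy":0,"wz":0,"grip":1},{"tx":0,"ty":0,"tz":-1,"wx":0,"wy":0,"wz":0,"grip":1},{"tx":0,"ty":0,"tz":-1,"wx":0,"wy":0,"wz":0,"grip":1},{"tx":0,"ty":0,"tz":-1,"wx":0,"wy":0,"wz":0,"grip":1},{"tx":0,"ty":0,"tz":-1,"wx":0,"wy":0,"wz":0,"grip":1},{"tx":0,"ty":0,"tz":-1,"wx":0,"wy":0,"wz":0,"grip":1}]' >/dev/null
python3 -m pendant '[{"tx":0,"ty":0,"tz":-1,"wx":0,"wy":0,"wz":0,"grip":1},{"tx":0,"ty":0,"tz":-1,"wx":0,"wy":0,"wz":0,"grip":1},{"tx":0,"ty":0,"tz":0,"wx":0,"wy":0,"wz":0,"grip":1}]' >/dev/null; python3 s.py; sed 's/(C\[...,2\]>20)&(C\[...,2\]<230)/(C[...,2]>p[2]+20)\&(C[...,2]<p[2]+150)/; s/range(20,230,15)/range(int(p[2])+20,int(p[2])+150,8)/' tip.py > tip2.py; python3 tip2.py; python3 d.py
```

```text
t 18.63 case XY [-151.9  -89.3] z 346.0 world [668.   45.5 346. ] yaw(y) -70.00 zaxis [ 0.008 -0.    -1.   ] w 0.2 F [ 1.6 -0.8  1.3] gf 0.0
scene 374 7 dX [-15. -14. -13.] dY [-9. -4.  3.]
scene 382 20 dX [-15. -15. -13.] dY [-9. -4.  4.]
scene 390 24 dX [-17. -15. -14.] dY [-9. -2.  4.]
scene 398 24 dX [-17. -16. -16.] dY [-8. -3.  3.]
scene 406 12 dX [-17. -17. -16.] dY [-8. -4.  3.]
scene 430 8 dX [-85. -29. -28.] dY [-14.  -1.   5.]
scene 438 114 dX [-86. -85.  -8.] dY [-30.   2.  33.]
scene 446 192 dX [-86. -32.   7.] dY [-29.   8.  35.]
scene 454 383 dX [-51. -28.   7.] dY [-30.  24.  35.]
scene 462 484 dX [-92. -27.   6.] dY [-30.   9.  34.]
scene 470 320 dX [-94. -44. -13.] dY [-28.   5.  31.]
scene 478 1421 dX [-94. -72. -17.] dY [-27.   2.  30.]
scene 486 1131 dX [-92. -72. -17.] dY [-27.   1.  30.]
scene 494 9 dX [-18. -17.  -9.] dY [-17.  19.  23.]
scene TCP reads at px [327. 135.]
top 366 6 dX [-2.  4.  8.] dY [10. 10. 12.]
top 374 17 dX [-3.  2.  8.] dY [10. 11. 12.]
top 382 21 dX [-4.  2.  6.] dY [10. 11. 11.]
top 390 22 dX [-4.  1.  6.] dY [10. 11. 11.]
top 398 10 dX [-4. -1.  6.] dY [ 4. 11. 12.]
top 414 11 dX [-6.  0.  6.] dY [7. 8. 9.]
top 422 8 dX [-5. -0.  6.] dY [7. 8. 9.]
top 438 33 dX [-83.  12.  29.] dY [31. 36. 37.]
top 446 301 dX [-78.   9.  59.] dY [-18.  26.  36.]
top 454 488 dX [-66.  17.  57.] dY [-17.  27.  36.]
top 462 270 dX [-83.  18.  53.] dY [-11.  28.  37.]
top 470 703 dX [-91. -55.  68.] dY [-19.  21.  36.]
top 478 1447 dX [-91. -68.  70.] dY [-20.  15.  33.]
top 486 403 dX [-90. -70.  70.] dY [-20.  11.  31.]
top 494 8 dX [17. 21. 23.] dY [21. 23. 25.]
top TCP reads at px [233. 128.]
scene 312 door [-0.037  0.001  0.031]
top 71 door [-0.083 -0.017  0.025]
```

```bash
python3 -m pendant '[{"tx":-0.32,"ty":-0.9,"tz":0,"wx":0,"wy":0,"wz":0,"grip":1},{"tx":-0.32,"ty":-0.98,"tz":0,"wx":0,"wy":0,"wz":0,"grip":1},{"tx":-0.32,"ty":-0.98,"tz":0,"wx":0,"wy":0,"wz":0,"grip":1},{"tx":-0.32,"ty":-0.98,"tz":0,"wx":0,"wy":0,"wz":0,"grip":1},{"tx":-0.32,"ty":-0.98,"tz":0,"wx":0,"wy":0,"wz":0,"grip":1},{"tx":-0.32,"ty":-0.98,"tz":0,"wx":0,"wy":0,"wz":0,"grip":1},{"tx":-0.32,"ty":-0.98,"tz":0,"wx":0,"wy":0,"wz":0,"grip":1},{"tx":-0.32,"ty":-0.98,"tz":0,"wx":0,"wy":0,"wz":0,"grip":1},{"tx":-0.32,"ty":-0.98,"tz":0,"wx":0,"wy":0,"wz":0,"grip":1},{"tx":-0.32,"ty":-0.98,"tz":0,"wx":0,"wy":0,"wz":0,"grip":1},{"tx":-0.32,"ty":-0.98,"tz":0,"wx":0,"wy":0,"wz":0,"grip":1},{"tx":0,"ty":0,"tz":0,"wx":0,"wy":0,"wz":0,"grip":1}]' >/dev/null; python3 s.py; python3 tip2.py | head -30
```

```text
t 19.83 case XY [119.4   0.5] z 340.1 world [490.6 269.6 340.1] yaw(y) -69.79 zaxis [-0.002  0.001 -1.   ] w 0.7 F [ 0.1 -0.2 -0. ] gf 0.0
scene 432 103 dX [-88. -86. -85.] dY [-31.  -1.  30.]
scene 440 196 dX [-88. -86. -85.] dY [-32.  -1.  30.]
scene 448 106 dX [-92. -87. -85.] dY [-31.   1.  31.]
scene 456 103 dX [-94. -93. -91.] dY [-30.   1.  31.]
scene 464 190 dX [-96. -94. -91.] dY [-31.  -1.  31.]
scene 472 368 dX [-96. -92. -85.] dY [-30.   1.  31.]
scene 480 227 dX [-95. -90. -85.] dY [-30.   0.  30.]
scene TCP reads at px [275.  10.]
top 424 5 dX [-31. -30.  56.] dY [-8. -2. 20.]
top 432 48 dX [-86. -30.  77.] dY [-10.  29.  34.]
top 440 169 dX [-85. -33.  76.] dY [-20.  27.  34.]
top 448 481 dX [-58. -32.  75.] dY [-29.  23.  34.]
top 456 523 dX [-79. -30.  69.] dY [-30.  21.  34.]
top 464 377 dX [-96. -32.  77.] dY [-19.  11.  35.]
top 472 1965 dX [-95. -70.  81.] dY [-27.  11.  33.]
top 480 1678 dX [-94. -72.  82.] dY [-27.  11.  32.]
top TCP reads at px [ 96. 230.]
```

```bash
cat > lid.py <<'E'
import numpy as np
ths=np.r_[1.45,np.linspace(1.4,0.2,16),0.15,0.1,0.05,0]
r=170+15*(1.45-ths)/1.45
P=np.c_[95-r*np.cos(ths)+4*np.sin(ths)+17.5,129+r*np.sin(ths)+4*np.cos(ths)-26]
print(P[0].round(),P[-5:].round())
for t,p,d in zip(ths[1:],P[1:],np.diff(P,axis=0)/25):print("%.2f X %.0f zread %.0f ty %.2f tz %.2f"%(t,*p,-d[0],-d[1]))
E
python3 lid.py
python3 -m pendant '[{"tx":0,"ty":0,"tz":0.9,"wx":0,"wy":0,"wz":0,"grip":1},{"tx":0,"ty":0,"tz":0.9,"wx":0,"wy":0,"wz":0,"grip":1},{"tx":0,"ty":0,"tz":0.8,"wx":0,"wy":0,"wz":0,"grip":1},{"tx":0,"ty":0,"tz":0,"wx":0,"wy":0,"wz":0,"grip":1}]' >/dev/null; python3 s.py
```

```text
[ 96. 272.] [[-66. 143.]
 [-68. 134.]
 [-70. 125.]
 [-72. 116.]
 [-72. 107.]]
1.40 X 87 zread 272 ty 0.34 tz 0.02
1.32 X 74 zread 270 ty 0.54 tz 0.07
1.24 X 60 zread 267 ty 0.54 tz 0.11
1.16 X 47 zread 263 ty 0.53 tz 0.16
1.08 X 34 zread 258 ty 0.52 tz 0.20
1.00 X 21 zread 252 ty 0.50 tz 0.24
0.92 X 9 zread 245 ty 0.49 tz 0.28
0.84 X -2 zread 237 ty 0.46 tz 0.32
0.76 X -13 zread 228 ty 0.44 tz 0.36
0.68 X -23 zread 218 ty 0.41 tz 0.40
0.60 X -33 zread 207 ty 0.38 tz 0.43
0.52 X -41 zread 196 ty 0.34 tz 0.46
0.44 X -49 zread 183 ty 0.31 tz 0.49
0.36 X -56 zread 171 ty 0.27 tz 0.52
0.28 X -61 zread 157 ty 0.23 tz 0.54
0.20 X -66 zread 143 ty 0.18 tz 0.56
0.15 X -68 zread 134 ty 0.09 tz 0.36
0.10 X -70 zread 125 ty 0.07 tz 0.36
0.05 X -72 zread 116 ty 0.06 tz 0.37
0.00 X -72 zread 107 ty 0.04 tz 0.37
t 20.27 case XY [114.7   0.2] z 271.2 world [492.5 265.3 271.2] yaw(y) -70.10 zaxis [-0.008 -0.002 -1.   ] w 0.8 F [ 0.4  0.3 -0.4] gf 0.0
```

```bash
python3 -m pendant '[{"tx":0,"ty":0.5,"tz":0,"wx":0,"wy":0,"wz":0,"grip":1},{"tx":0,"ty":0.5,"tz":0,"wx":0,"wy":0,"wz":0,"grip":1},{"tx":0,"ty":0.4,"tz":0.02,"wx":0,"wy":0,"wz":0,"grip":1},{"tx":0,"ty":0.54,"tz":0.07,"wx":0,"wy":0,"wz":0,"grip":1},{"tx":0,"ty":0.54,"tz":0.11,"wx":0,"wy":0,"wz":0,"grip":1},{"tx":0,"ty":0.53,"tz":0.16,"wx":0,"wy":0,"wz":0,"grip":1},{"tx":0,"ty":0.52,"tz":0.2,"wx":0,"wy":0,"wz":0,"grip":1},{"tx":0,"ty":0.5,"tz":0.24,"wx":0,"wy":0,"wz":0,"grip":1},{"tx":0,"ty":0.49,"tz":0.28,"wx":0,"wy":0,"wz":0,"grip":1},{"tx":0,"ty":0.46,"tz":0.32,"wx":0,"wy":0,"wz":0,"grip":1},{"tx":0,"ty":0,"tz":0,"wx":0,"wy":0,"wz":0,"grip":1}]' >/dev/null; python3 s.py
cat > l.py <<'E'
from h import *
q=np.load("case.npy");c,s=np.cos(q[2]),np.sin(q[2]);R=np.array([[c,-s],[s,c]])
for cam in("scene","top"):
    im,d=grab_frame(cam);C=cloud(cam,d);I=im.astype(int)
    m=(d>0)&(I[...,2]>I[...,0]+35)&(I[...,2]>I[...,1]+18)&(C[...,2]>126)
    P=C[m];X=(P[:,:2]-q[:2])@R;k=(abs(X[:,1])<135)&(X[:,0]<80)&(X[:,0]>-130);X=X[k];z=P[k,2]
    a=np.arctan2(z-129,95-X[:,0]);rr=np.hypot(z-129,95-X[:,0])
    print(cam,len(a),"lid",np.percentile(a[rr>80],[10,50,90]).round(3) if len(a) else "","zmax",z.max().round() if len(z) else "")
E
python3 l.py
```

```text
t 21.18 case XY [-11.   -0.3] z 238.7 world [536.1 147.3 238.7] yaw(y) -70.14 zaxis [-0.003 -0.001 -1.   ] w 1.0 F [-0.1 -0.2  0.2] gf 0.0
scene 2177 lid [0.831 0.885 0.906] zmax 374.0
top 1865 lid [0.84  0.889 0.901] zmax 525.0
```

```bash
python3 -m pendant '[{"tx":0,"ty":0.25,"tz":0.36,"wx":0,"wy":0,"wz":0,"grip":1},{"tx":0,"ty":0.35,"tz":0.4,"wx":0,"wy":0,"wz":0,"grip":1},{"tx":0,"ty":0.36,"tz":0.43,"wx":0,"wy":0,"wz":0,"grip":1},{"tx":0,"ty":0.34,"tz":0.46,"wx":0,"wy":0,"wz":0,"grip":1},{"tx":0,"ty":0.31,"tz":0.49,"wx":0,"wy":0,"wz":0,"grip":1},{"tx":0,"ty":0.27,"tz":0.52,"wx":0,"wy":0,"wz":0,"grip":1},{"tx":0,"ty":0.23,"tz":0.54,"wx":0,"wy":0,"wz":0,"grip":1},{"tx":0,"ty":0.18,"tz":0.56,"wx":0,"wy":0,"wz":0,"grip":1},{"tx":0,"ty":0.09,"tz":0.36,"wx":0,"wy":0,"wz":0,"grip":1},{"tx":0,"ty":0.07,"tz":0.36,"wx":0,"wy":0,"wz":0,"grip":1},{"tx":0,"ty":0,"tz":0,"wx":0,"wy":0,"wz":0,"grip":1}]' >/dev/null; python3 s.py; python3 l.py; python3 d.py
```

```text
t 22.2 case XY [-70.    0.2] z 126.6 world [555.9  91.8 126.6] yaw(y) -70.04 zaxis [-0.004  0.    -1.   ] w 0.3 F [-0.2  0.7  0.4] gf 0.0
scene 4927 lid [0.157 0.177 0.201] zmax 407.0
top 1739 lid [0.164 0.178 0.194] zmax 426.0
scene 125 door [0.001 0.015 0.042]
top 0 door
```

```bash
python3 -m pendant '[{"tx":0,"ty":0,"tz":0.24,"wx":0,"wy":0,"wz":0,"grip":1},{"tx":0,"ty":0,"tz":0.24,"wx":0,"wy":0,"wz":0,"grip":1},{"tx":0,"ty":0,"tz":0.2,"wx":0,"wy":0,"wz":0,"grip":1},{"tx":0,"ty":0,"tz":0,"wx":0,"wy":0,"wz":0,"grip":1}]' >/dev/null; python3 s.py
python3 -m pendant '[{"tx":0,"ty":0,"tz":0.2,"wx":0,"wy":0,"wz":0,"grip":1},{"tx":0,"ty":0,"tz":0,"wx":0,"wy":0,"wz":0,"grip":1}]' >/dev/null; python3 s.py; python3 l.py
```

```text
t 22.73 case XY [-69.9  -0.5] z 110.9 world [556.5  92.1 110.9] yaw(y) -70.02 zaxis [-0.001 -0.    -1.   ] w 0.6 F [-0.  -1.   0.3] gf 0.0
t 22.9 case XY [-69.6  -0.3] z 105.7 world [556.3  92.3 105.7] yaw(y) -70.01 zaxis [-0.002  0.    -1.   ] w 0.6 F [-0.7 -0.1 -0.3] gf 0.0
scene 4992 lid [0.035 0.056 0.078] zmax 378.0
top 1914 lid [0.038 0.053 0.07 ] zmax 409.0
```

```bash
python3 -m pendant '[{"tx":0,"ty":0,"tz":0.12,"wx":0,"wy":0,"wz":0,"grip":1},{"tx":0,"ty":0,"tz":0.08,"wx":0,"wy":0,"wz":0,"grip":1},{"tx":0,"ty":0,"tz":0,"wx":0,"wy":0,"wz":0,"grip":1}]' >/dev/null; python3 s.py
python3 -m pendant '[{"tx":0,"ty":0,"tz":0.12,"wx":0,"wy":0,"wz":0,"grip":1},{"tx":0,"ty":0,"tz":0,"wx":0,"wy":0,"wz":0,"grip":1}]' >/dev/null; python3 s.py; python3 l.py
```

```text
t 23.25 case XY [-69.8  -0.6] z 101.2 world [556.5  92.2 101.2] yaw(y) -70.02 zaxis [-0.001  0.    -1.   ] w 0.6 F [ 0.3 -0.   1. ] gf 0.0
t 23.42 case XY [-69.8  -0.6] z 98.2 world [556.6  92.2  98.2] yaw(y) -70.02 zaxis [-0.001  0.    -1.   ] w 0.1 F [-0.1  1.  -0.9] gf 0.0
scene 4865 lid [0.002 0.022 0.045] zmax 395.0
top 1967 lid [0.008 0.021 0.038] zmax 407.0
```

```bash
python3 -m pendant '[{"tx":0,"ty":0,"tz":0.12,"wx":0,"wy":0,"wz":0,"grip":1},{"tx":0,"ty":0,"tz":0,"wx":0,"wy":0,"wz":0,"grip":1}]' >/dev/null; python3 s.py
python3 -m pendant '[{"tx":0,"ty":0,"tz":0.1,"wx":0,"wy":0,"wz":0,"grip":1},{"tx":0,"ty":0,"tz":0,"wx":0,"wy":0,"wz":0,"grip":1}]' >/dev/null; python3 s.py; python3 l.py
```

```text
t 23.68 case XY [-70.1  -1.2] z 97.7 world [557.2  92.2  97.7] yaw(y) -70.00 zaxis [ 0.002 -0.    -1.   ] w -0.3 F [-7.2  1.4 15.8] gf 8.2
t 23.85 case XY [-70.1  -1.3] z 97.5 world [557.3  92.2  97.5] yaw(y) -69.98 zaxis [ 0.003 -0.001 -1.   ] w 0.6 F [-15.7  -0.7  34.9] gf 17.3
scene 4864 lid [0.002 0.021 0.045] zmax 377.0
top 1989 lid [0.007 0.021 0.037] zmax 405.0
```

```bash
python3 -m pendant '[{"tx":0,"ty":0,"tz":-0.5,"wx":0,"wy":0,"wz":0,"grip":1},{"tx":0,"ty":0,"tz":-1,"wx":0,"wy":0,"wz":0,"grip":1},{"tx":0,"ty":0,"tz":-1,"wx":0,"wy":0,"wz":0,"grip":1},{"tx":0,"ty":0.5,"tz":-1,"wx":0,"wy":0,"wz":0,"grip":1},{"tx":0,"ty":1,"tz":-1,"wx":0,"wy":0,"wz":0,"grip":1},{"tx":0,"ty":1,"tz":0,"wx":0,"wy":0,"wz":0,"grip":1},{"tx":0,"ty":1,"tz":0,"wx":0,"wy":0,"wz":0,"grip":1},{"tx":0,"ty":1,"tz":0,"wx":0,"wy":0,"wz":0,"grip":1},{"tx":0,"ty":1,"tz":0,"wx":0,"wy":0,"wz":0,"grip":1},{"tx":0,"ty":1,"tz":0,"wx":0,"wy":0,"wz":0,"grip":1},{"tx":0,"ty":0,"tz":0,"wx":0,"wy":0,"wz":0,"grip":1},{"tx":0,"ty":0,"tz":0,"wx":0,"wy":0,"wz":0,"grip":1}]' >/dev/null; python3 s.py; python3 l.py; python3 d.py; python3 -c "
from h import *
cv2.imwrite('pics/end.png',grab_frame('scene')[0][...,::-1])"
```

```text
t 24.95 case XY [-233.2   -0.3] z 205.3 world [612.4 -61.3 205.3] yaw(y) -70.11 zaxis [-0.  0. -1.] w 0.5 F [ 0.6  0.7 -0.2] gf 0.0
scene 2953 lid [0.002 0.023 0.05 ] zmax 139.0
top 8355 lid [0.011 0.031 0.058] zmax 140.0
scene 22 door [0.048 0.056 0.063]
top 1 door [0.069 0.069 0.069]
```

View pics/end.png

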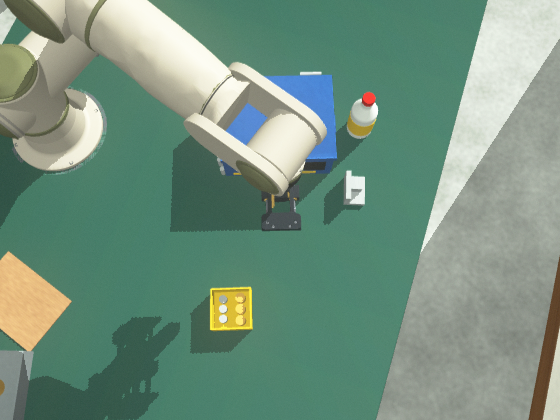

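The lid is down and the bystanders are in place. A dark patch shows at the front near (318,166), so I'll check the door front before handing in.

```bash
python3 -m pendant '[{"tx":-1,"ty":0.5,"tz":-1,"wx":0,"wy":0,"wz":0,"grip":1},{"tx":-1,"ty":1,"tz":-1,"wx":0,"wy":0,"wz":0,"grip":1},{"tx":-1,"ty":1,"tz":0,"wx":0,"wy":0,"wz":0,"grip":1},{"tx":-1,"ty":1,"tz":0,"wx":0,"wy":0,"wz":0,"grip":1},{"tx":-1,"ty":1,"tz":0,"wx":0,"wy":0,"wz":0,"grip":1},{"tx":-1,"ty":1,"tz":0,"wx":0,"wy":0,"wz":0,"grip":1},{"tx":-1,"ty":1,"tz":0,"wx":0,"wy":0,"wz":0,"grip":1},{"tx":-1,"ty":1,"tz":0,"wx":0,"wy":0,"wz":0,"grip":1},{"tx":0,"ty":0,"tz":0,"wx":0,"wy":0,"wz":0,"grip":1}]' >/dev/null; python3 s.py; python3 - <<'E'
from h import *
q=np.load("case.npy");c,s=np.cos(q[2]),np.sin(q[2]);R=np.array([[c,-s],[s,c]])
im,d=grab_frame("scene");C=cloud("scene",d);X=(C[...,:2]-q[:2])@R
cv2.imwrite("pics/end2.png",cv2.resize(im[50:200,190:390],None,fx=4,fy=4)[...,::-1])
for y in range(-120,130,30):
    k=(d>0)&(abs(X[...,1]-y)<12)&(C[...,2]>25)&(C[...,2]<108)&(X[...,0]>-200)&(X[...,0]<-60)
    print(y,k.sum(),np.percentile(X[k][:,0],[10,50,90]).round(1) if k.any() else "")
E
```

```text
t 25.95 case XY [-421.7  202.3] z 254.6 world [ 486.7 -307.9  254.6] yaw(y) -70.27 zaxis [-0.001 -0.001 -1.   ] w 0.6 F [-0.6  0.1  0.9] gf 0.0
-120 78 [-104.5 -103.4 -102.5]
-90 102 [-106.3 -105.2 -103.5]
-60 106 [-106.  -104.3 -102.7]
-30 99 [-104.7 -103.7 -102.8]
0 110 [-104.8 -103.7 -102.8]
30 106 [-104.6 -103.6 -102.6]
60 97 [-104.5 -103.6 -102.6]
90 105 [-105.  -103.9 -102.7]
120 102 [-104.7 -103.7 -102.5]
```

View pics/end2.png

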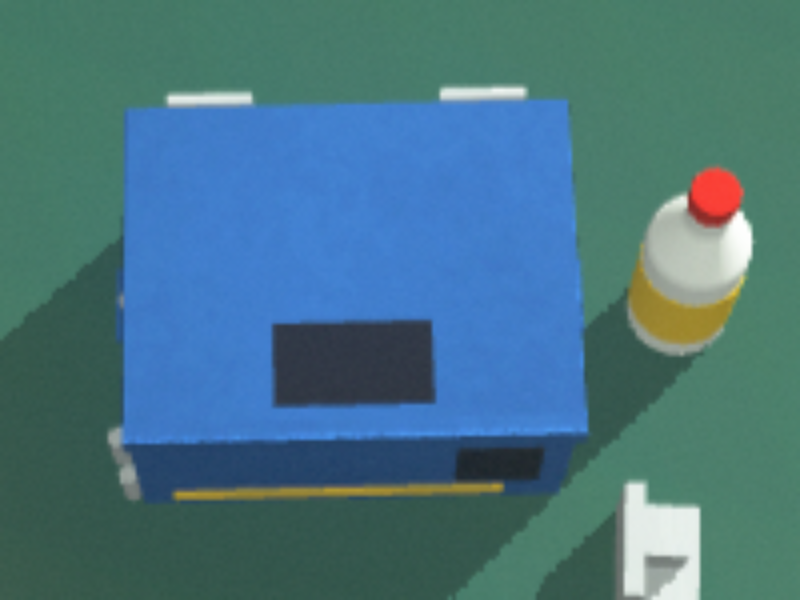

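The crop shows the lid flat and the door flush along its whole width, at X ≈ -104 everywhere. The dark patch at (500,463) in the crop is a plate on the door's outer face. Handing in.

```bash
python3 -c "
from workcell import sign_off
print(sign_off())"
```

```text
the job is handed in; nothing more can be done
None
```

The job is handed in: the pulley lay at about (3, -40) mm in the case before closing, the door and then the lid were pressed until firm, and the bystanders look unmoved; `sign_off()` gave no verdict.

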